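# Set a glue block under the sprung jig lever

## Robot

A 7-joint arm with a two-finger parallel gripper is mounted at the origin on a cart in front of the work surface, level with it; the furniture and walls round the work are solid. World frame = base frame: x ahead of the robot, y to its left, z up, the work surface at z = 0. Lengths are in m, angles in rad, forces in N, time in s.
With the tool pointing down it reaches from about 0.4 to 0.85 m from the base axis. Payload 10.4 kg.
Tool frame: the origin (TCP) lies on the centre line of the jaws, within the pads' length; the fingertips stand 11 mm ahead of it and the grasp point (between the pads) lies 8 mm behind it (tip_reach is the distance from the TCP to the fingertips, in m); z points along the fingers, y is the line along which they close (so a half turn about z gives the same grasp; the last joint's range is limited). The gripper opens to 85 mm and grips with 20 to 120 N. Pads are 22 mm wide; open, the fingers measure 114 mm over their backs; the gripper's body (76 mm by 85 mm) begins 54 mm behind the grasp point. The pads swing forward as they close: fully open they stand 13 mm farther back than shut.
Start: joints at [-1.261, 0.332, -0.065, 1.46, 0.022, 1.35, -0.088], TCP at [0.204, 0.591, 0.242] pointing down, gripper open.
Joint ranges: [-2.6, 2.6], [-0.5, 2.12], [-1.47, 1.34], [0.16, 2.42], [-1.27, 4.41], [0.06, 2.06], [-2.6, 2.6]. Speed limits (rad/s): [2.22, 2.22, 2.79, 2.79, 3.14, 3.14, 3.14].

## Interface

Orientations are given as a unit quaternion [x, y, z, w].
In Python, from workcell import get_obs, camera, hand_in, tip_reach gives the robot as it stands. The module is installed in compiled form; this text tells all that it offers.
- The arm moves only by the tool move_arm, never from a script. Its argument "plan" is a list of rows, each an object with "delta_pos": the shift along the tool's x, y, z in parts of the range, where 1.0 means 1000 mm, a list of three; "turn": the turn, a rotation vector about the tool's x, y, z in fractions of the full range, 1 being 4 rad, a list of three; "fingers": the closure, from 0 (fully open) to 1 (shut). A call has 1 to 12 rows; each row is the pose to reach, as a shift and turn from the pose commanded when the call began, along the tool's axes at that moment; what a row does not reach only later rows make up. A row lasts 1/8 s, in which the tool goes at most 62.5 mm and 10.7 degrees, less where a joint would pass 70% of its speed; a pose out of reach is approached as far as the arm can. Shift and turn numbers lie between -1 and 1, and a call with a number outside is refused. A call with a gripper value outside its range is refused whole. The fingers move at their own pace and stop on an object; "force" is the grip in N (left out, the last holds). Time passes only in rows, so rows that repeat a pose let the fingers close. It gives the time, the measured TCP pose, the force, the opening and the grip force at its end, in the units of the state.
- get_obs(): the state, without advancing time (a new reading comes with each control period).
- camera(name): name is "scene" or "top" or "wrist"; returns a dict with "color" (420x560x3 uint8, red, green, blue), "range_z" (420x560 float32, m along the optical axis (not along the pixel's ray), 0 where there is no reading), "fx", "fy", "cx", "cy" (pixels), "k1" (the pictures are not rectified: a ray, as slopes to the right and down, at radius r is drawn at 1 + k1 r^2 times it, then the intrinsics apply), "R" (3x3) and "t" (3): a world point X has camera coordinates R X + t; the wrist camera has in their place "tool_from_camera" (4x4, takes a point from camera to tool coordinates, whose origin is the TCP and whose axes are the flange's). Camera axes: x right, y down, z forward; pixel columns grow to the right and rows downward; lengths in m; the calibration is good to about 2 mm. A picture is of the moment at which its call begins: read the wrist's pose just before it.
- hand_in(): hands the job in; it is judged then, once.
The state is a dict: "clock": time; "joint_pos": joint angles; "joint_velocities": joint speeds; "tau": joint torques, N m; "position": TCP position; "ee_rot": TCP orientation; "ft_force": force on the tool from outside, world axes, zero at the start; "torque": the same for the moment, N m; "grip_width": opening from 0.0 (shut) to 1.0 (fully open); "grasp_force": force on a finger pad.
Only numpy, scipy, OpenCV 4.12 (cv2) and the standard library are available. Lean on these libraries where they do the work, as an engineer would, in place of code of your own. Each camera call takes 0.05 s, during which the arm holds its last target. There are 200 camera calls.

## Task

The small wooden block in the gluing jig has fresh glue under it. First press the nozzle cap of the activator spray can beside the jig all the way down and let it spring back up. Then push the jig's spring-loaded lever down with the fingers on its black paddle until the lever is level, its pointer between the two raised bars of the gauge plate (never forced down past the lower bar), and keep it there for at least three seconds while the glue grips: the program finishes while still holding the lever down. Leave the glue bottle standing.

Things in the scene. Friction and masses are not known exactly. Their poses are not given: they have to be found in the camera images.
- glue_jig: Gluing jig fixed to the table: a plywood board 200 x 110 x 20 mm, spanning x -85 to 115 mm, y +-55 mm of its frame. Origin on the table under the centre of the block's nest; x runs from the lever's paddle towards its hinge (away from the robot at yaw 0), z up. Two steel hinge cheeks, 86 mm high, stand at x 85 mm.
- gauge_mid (a point): Point midway between the two dark raised horizontal bars (80 and 60 mm above the table) on the upright gauge plate of the jig. The plate is 30 mm wide in the jig's y, faces the paddle end, and its top is 108 mm above the table. The lever's thin side pointer moves up and down in front of it.
- press_lever (a joint): Angle (rad) of the sprung lever: 0 = raised at rest (0.2 above level), grows as the paddle is pressed down; 0.20 = level, pointer midway between the bars; 0.15 to 0.25 = pointer between the bars; 0.34 = lower stop. It springs back to 0 when let go. Push needed on the paddle: about 3 N at the start, 6 N where the foot meets the block (0.1), 12 N when level.
- lever_hinge (a point): Axis of the lever's hinge, 70 mm above the table, 85 mm beyond the nest; the axis lies along the jig's y.
- paddle_top (a point): Middle of the top face of the black paddle at the lever's free end, 46 x 36 x 20 mm, 210 mm from the hinge (12 mm above the lever's centre line). It is about 123 mm above the table with the lever at rest and 82 mm with the lever level. The paddle overhangs the front of the board: nothing is under it.
- press_foot: Sprung steel foot with a 20 mm rubber tip that passes through the lever 85 mm from the hinge; origin on the lever's centre line. It rests on the block when the lever is pressed beyond about 0.1 rad and then bears on it by its own spring (about 9 N when level).
- glue_block: Loose pale wooden block 30 x 55 x 18 mm lying in the nest on the jig's panel, its underside 28 mm above the table, kept by low metal lips; origin at the centre of its underside.
- nest (a point): Centre of the nest on top of the panel, 28 mm above the table.
- activator_can: Slim bare-metal aerosol can, 50 mm across, fixed in a 70 x 70 x 34 mm wooden holder at the jig's left (+y) side; origin on the table under its axis. It cannot move.
- spray_cap (a joint): Travel (m) of the can's white sprung nozzle cap (23 mm across, 16 mm high): 0 = up, grows as it is pressed, 0.006 = fully down. It takes 1.4 N to start and 5 N to reach the bottom.
- spray_cap_top (a point): Centre of the nozzle cap's top face, 164 mm above the table when up; it moves with the cap.
- glue_bottle: Loose glue bottle with a tapering nozzle, 58 mm across, 190 mm high, standing at the jig's right (-y) side; origin at the centre of its underside. A bystander.
Mind the look-alikes: they are no part of the job. What is shaped like the glue_block but orange or red is not meant.

How it is judged:
On the way, in this order (a step that is already met when the one before it is completed fails the run):
1. the nozzle cap is pressed right down (over 4.5 of its 6 mm) (value of joint spray_cap above 0.0045 m), for 0.1 s.
2. the nozzle cap has sprung back up (value of joint spray_cap below 0.0012 m), for 0.1 s.
3. the lever is held between the gauge bars by the fingers on its paddle, the foot bearing on the block, for three seconds (value of joint press_lever between 0.15 and 0.25 rad and contact force between the fingers and press_lever above 2 N and horizontal distance between the grasp point and paddle_top below 0.06 m and contact force between press_foot and glue_block above 2 N), for 3 s.
At the end, for the whole second after the job is handed in: The fingers still push the lever (over 2 N) at its paddle (within 60 mm) and keep it between the gauge bars (0.15 to 0.25 rad); the foot bears on the block with over 2 N; the block lies flat in its nest (within 6 mm); the nozzle cap is up; the glue bottle stands (all of step 3 and value of joint spray_cap below 0.0012 m and horizontal distance between glue_block and nest below 0.006 m and height (world z) of glue_block below 0.031 m and angle between glue_block's own z axis and vertical below 0.1 rad and angle between glue_bottle's own z axis and vertical below 0.2 rad); the arm keeps its last pose, push and grip.
It fails at once if the lever is forced down past the lower gauge bar (over 0.29 rad) (value of joint press_lever above 0.29 rad).
It fails at once if the glue bottle is tipped (over 0.35 rad) (angle between glue_bottle's own z axis and vertical above 0.35 rad).
It also fails if it takes over 38 s, if anything falls off the work surface, if the arm or the gripper's body presses on something with over 40 N, if the wrist force passes 120 N, or if a joint passes its speed limit or range.

## Working session

There is one attempt and no reset: what is moved stays moved. The work goes in short steps, Python scripts to look and compute and a tool call to move; the robot and the scene stay as the last step left them, time stands still between calls to the robot, and variables do not carry over. Pictures are saved under pics/ and viewed, at most 10 in all, crops included, and the job is handed in when it is done.

Besides the shell and the picture viewer there is one more tool, called after ">>>" in YAML: its name, and indented under it one key for each argument. move_arm: Moves the arm, as the interface text tells. Its arguments: {"type":"object","properties":{"plan":{"type":"array","items":{"type":"object","properties":{"delta_pos":{"type":"array","items":{"type":"number"}},"turn":{"type":"array","items":{"type":"number"}},"fingers":{"type":"number"}}}},"force":{"type":"number"}},"required":["plan"]}

```bash
mkdir -p pics; cat > h.py <<'E'
import numpy as np, cv2
from workcell import get_obs, camera, tip_reach
from scipy.spatial.transform import Rotation as Ro
def rays(c,u,v):
    x=(np.asarray(u,float)-c["cx"])/c["fx"]; y=(np.asarray(v,float)-c["cy"])/c["fy"]
    a,b=x.copy(),y.copy()
    for _ in range(20):
        s=1+c["k1"]*(a*a+b*b); a,b=x/s,y/s
    return np.stack([a,b,np.ones_like(a)],-1)
def cloud(c):
    v,u=np.mgrid[:420,:560]; P=rays(c,u,v)*c["range_z"][...,None]
    return (P-c["t"])@c["R"]   # world
def onplane(c,u,v,z):
    d=rays(c,u,v)@c["R"]; o=-c["R"].T@c["t"]
    return o+d*((z-o[2])/d[...,2])[...,None]
E
python3 - <<'E'
from h import *
import pickle
o=get_obs(); print(o, tip_reach)
cs={n:camera(n) for n in("scene","top")}
pickle.dump(cs,open("c.pkl","wb"))
for n,c in cs.items():
    cv2.imwrite(f"pics/{n}.png",cv2.resize(c["color"][...,::-1],(784,588))); print(n,-c["R"].T@c["t"],c["fx"],c["k1"])
E
```

```text
{'clock': 0.0, 'joint_pos': array([-1.2605948 ,  0.3328678 , -0.06470148,  1.46096336,  0.02159691,
        1.34990355, -0.08846532]), 'joint_velocities': array([ 0.0001531 ,  0.00130518,  0.00073406, -0.0014446 , -0.00044981,
        0.00110043, -0.00037376]), 'tau': array([-6.95642138e-04, -6.25444293e+01,  4.86943207e-02, -3.91607630e+01,
        1.62016251e-02,  9.52666509e-03,  1.63670848e-05]), 'position': array([0.20406467, 0.59035473, 0.24150795]), 'ee_rot': array([ 1.65605834e-01,  9.86191759e-01, -7.17981519e-04, -8.77112363e-05]), 'ft_force': array([-0.14034092, -0.38134817,  0.30594913]), 'torque': array([0.02185709, 0.02328666, 0.01917633]), 'grasp_force': 0.0, 'grip_width': 0.9996523412657135} 0.011
scene [0.01560439 0.56096027 0.57533744] 443.8422599903418 0.040130710752526194
top [0.37508967 0.07014515 1.01761389] 461.12039234941403 -0.03874370298177239
```

View pics/scene.png

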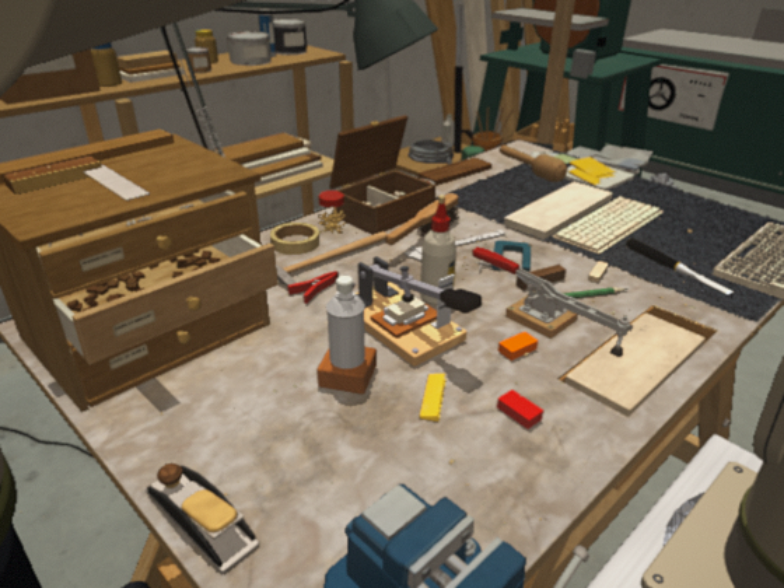

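View pics/top.png

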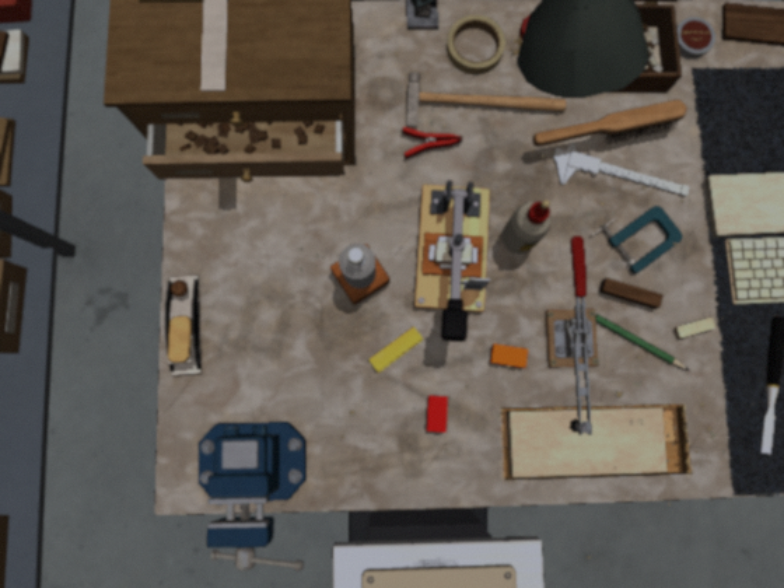

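The jig with the pale block is at about (455,250) in the top picture, with its black paddle at (455,320). The can's white cap is at (356,257) and the bottle at (530,225). The red-handled clamp at (580,330) and the orange (509,356) and red (437,413) blocks are look-alikes, so I'm leaving them alone. Next I'll measure.

```bash
python3 - <<'E'
from h import *
import pickle
cs=pickle.load(open("c.pkl","rb"))
s=1.4
for n,capb,padb in (("top",(335,235,380,285),(435,295,475,350)),("scene",(325,270,370,305),(435,280,490,318))):
    c=cs[n]; P=cloud(c); hsv=cv2.cvtColor(c["color"],cv2.COLOR_RGB2HSV)
    def box(b):
        m=np.zeros((420,560),bool); m[int(b[1]/s):int(b[3]/s),int(b[0]/s):int(b[2]/s)]=1; return m
    m=box(capb)&(P[...,2]>.153)&(P[...,2]<.18)
    v,u=np.nonzero(m); print(n,"cap depth",m.sum(),np.median(P[m],0),"ptp",P[m].min(0),P[m].max(0))
    print(" ray",onplane(c,(u.min()+u.max())/2,(v.min()+v.max())/2,.164))
    m=box(padb)&(hsv[...,2]<60)&(P[...,2]>.08)&(P[...,2]<.15)
    v,u=np.nonzero(m); print(" pad",m.sum(),np.median(P[m],0),P[m].min(0),P[m].max(0), onplane(c,u.mean(),v.mean(),.123), cv2.minAreaRect(np.float32(P[m][:,:2])))
c=cs["top"];P=cloud(c);hsv=cv2.cvtColor(c["color"],cv2.COLOR_RGB2HSV)
# board corners: height 12-27mm
m=np.zeros((420,560),bool); m[125:225,290:355]=1
m&=(P[...,2]>.013)&(P[...,2]<.035)
q=P[m][:,:2]; print("board",cv2.minAreaRect(np.float32(q)),q.min(0),q.max(0))
# lever pixels by height along
m=np.zeros((420,560),bool); m[125:250,305:345]=1; m&=(P[...,2]>.075)&(P[...,2]<.14)
q=P[m]
for x in np.arange(q[:,0].min(),q[:,0].max(),.02):
    k=q[(q[:,0]>=x)&(q[:,0]<x+.02)]
    if len(k): print(round(x,3),len(k),np.median(k,0).round(4),k[:,1].min().round(3),k[:,1].max().round(3))
cv2.imwrite("pics/crop.png",cv2.resize(c["color"][115:255,225:405,::-1],(720,560),interpolation=cv2.INTER_CUBIC))
E
```

```text
top cap depth 120 [0.56076318 0.11055294 0.16309323] ptp [0.55003649 0.09949177 0.15452804] [0.57287964 0.12211288 0.16854578]
 ray [0.56083332 0.11061145 0.164     ]
 pad 459 [ 0.47222489 -0.02381329  0.12262868] [ 0.44631333 -0.04178641  0.11096999] [ 0.50464295 -0.00528601  0.13068203] [ 0.47286132 -0.02333961  0.123     ] ((0.47602230310440063, -0.024388302117586136), (0.03397854417562485, 0.057946670800447464), 84.32782745361328)
scene cap depth 119 [0.55689667 0.11431653 0.16200666] ptp [0.5481505  0.10062564 0.15319648] [0.57326675 0.12301478 0.16510531]
 ray [0.55221516 0.11662392 0.164     ]
 pad 343 [ 0.46490774 -0.01478349  0.12088559] [ 0.44529114 -0.03764895  0.10341332] [ 0.50579921 -0.00354451  0.12858077] [ 0.46361996 -0.01246018  0.123     ] ((0.4754938781261444, -0.022748121991753578), (0.03407958149909973, 0.05967108905315399), 84.85160827636719)
board ((0.6045904159545898, -0.036839649081230164), (0.11047164350748062, 0.20160230994224548), 84.8329849243164) [ 0.50017432 -0.0980392 ] [0.70777572 0.02656315]
0.446 193 [ 0.4559 -0.0227  0.1251] -0.041 -0.005
0.466 178 [ 0.4763 -0.0246  0.1224] -0.042 -0.007
0.486 117 [ 0.4943 -0.0261  0.1168] -0.042 -0.008
0.506 71 [ 0.5155 -0.0279  0.1087] -0.035 -0.019
0.526 132 [ 0.5344 -0.0374  0.1031] -0.069 -0.023
0.546 68 [ 0.5557 -0.0323  0.0999] -0.039 -0.025
0.566 79 [ 0.5792 -0.0333  0.0957] -0.045 -0.024
0.586 87 [ 0.5925 -0.0345  0.0971] -0.047 -0.024
0.606 61 [ 0.6159 -0.0377  0.0878] -0.045 -0.031
0.626 61 [ 0.6357 -0.0388  0.0841] -0.045 -0.032
0.646 93 [ 0.6588 -0.042   0.0813] -0.061 -0.023
0.666 136 [ 0.6744 -0.0427  0.0819] -0.064 -0.022
0.686 13 [ 0.6882 -0.028   0.0855] -0.062 -0.024
```

View pics/crop.png

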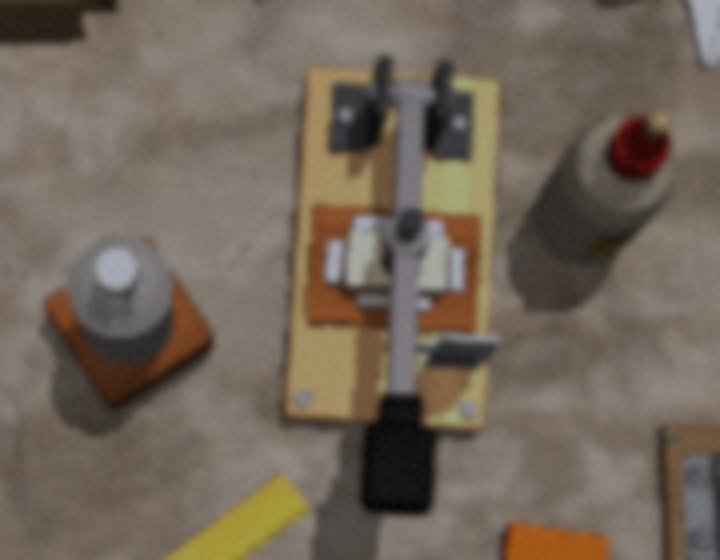

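The crop confirms it: the jig with the pale block, paddle at (398,468), and the white cap at (117,268). First move: close the fingers and go above the cap.

>>> move_arm:
  plan:
    - {"delta_pos": [-0.4935, -0.337, 0.02], "turn": [0, 0, 0], "fingers": 1}
    - {"delta_pos": [-0.4935, -0.337, 0.02], "turn": [0, 0, 0], "fingers": 1}
    - {"delta_pos": [-0.4935, -0.337, 0.02], "turn": [0, 0, 0], "fingers": 1}
    - {"delta_pos": [-0.4935, -0.337, 0.02], "turn": [0, 0, 0], "fingers": 1}
    - {"delta_pos": [-0.4935, -0.337, 0.02], "turn": [0, 0, 0], "fingers": 1}
    - {"delta_pos": [-0.4935, -0.337, 0.02], "turn": [0, 0, 0], "fingers": 1}
    - {"delta_pos": [-0.4935, -0.337, 0.02], "turn": [0, 0, 0], "fingers": 1}
    - {"delta_pos": [-0.4935, -0.337, 0.02], "turn": [0, 0, 0], "fingers": 1}
    - {"delta_pos": [-0.4935, -0.337, 0.02], "turn": [0, 0, 0], "fingers": 1}
    - {"delta_pos": [-0.4935, -0.337, 0.02], "turn": [0, 0, 0], "fingers": 1}
    - {"delta_pos": [-0.4935, -0.337, 0.02], "turn": [0, 0, 0], "fingers": 1}
    - {"delta_pos": [-0.4935, -0.337, 0.02], "turn": [0, 0, 0], "fingers": 1}
  force: 30

```text
clock: 1.6
position: [0.56, 0.1118, 0.2219]
ee_rot: [0.165, 0.986, 0.0, -0.0]
ft_force: [-0.1, 0.0, -0.2]
grip_width: 0.002
grasp_force: 0.0
```

>>> move_arm:
  plan:
    - {"delta_pos": [0, 0, 0.03], "turn": [0, 0, 0], "fingers": 1}
    - {"delta_pos": [0, 0, 0.043], "turn": [0, 0, 0], "fingers": 1}
    - {"delta_pos": [0, 0, 0.047], "turn": [0, 0, 0], "fingers": 1}
    - {"delta_pos": [0, 0, 0.049], "turn": [0, 0, 0], "fingers": 1}
    - {"delta_pos": [0, 0, 0.051], "turn": [0, 0, 0], "fingers": 1}
    - {"delta_pos": [0, 0, 0.051], "turn": [0, 0, 0], "fingers": 1}

```text
clock: 2.35
position: [0.5608, 0.1114, 0.1719]
ee_rot: [0.166, 0.986, 0.0, 0.0]
ft_force: [-1.1, 2.6, 3.4]
grip_width: 0.0
grasp_force: 1.6
```

```bash
python3 - <<'E'
from h import *
o=get_obs(); print(o["position"],o["ft_force"],o["torque"])
c=camera("scene"); x=[(0.56,0.111,.16)]
cv2.imwrite("pics/cap.png",cv2.resize(c["color"][150:290,190:350,::-1],(640,560),interpolation=cv2.INTER_CUBIC))
E
```

```text
[0.56076772 0.11144886 0.17189964] [-1.07724459  2.60456138  3.41432292] [0.44019751 0.32852394 0.08478484]
```

View pics/cap.png

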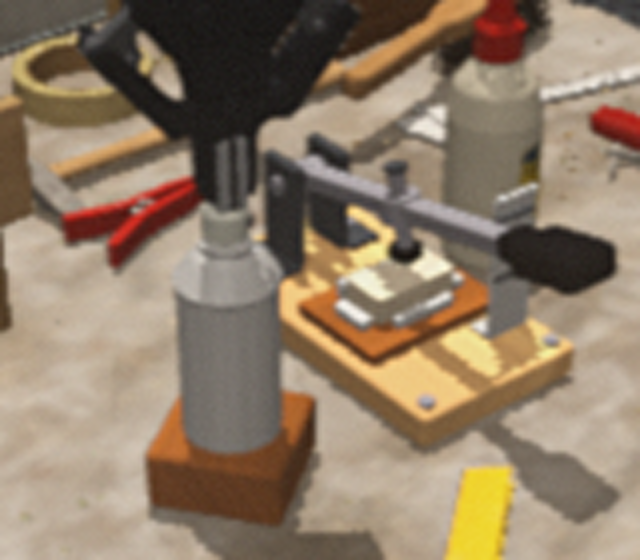

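The fingertips sit centred on the cap at (228,215), and 3.4 N means it is about half way down. Press the rest, then lift.

>>> move_arm:
  plan:
    - {"delta_pos": [0, 0, 0.002], "turn": [0, 0, 0], "fingers": 1}
    - {"delta_pos": [0, 0, 0.0035], "turn": [0, 0, 0], "fingers": 1}
    - {"delta_pos": [0, 0, 0.0045], "turn": [0, 0, 0], "fingers": 1}
    - {"delta_pos": [0, 0, 0.0045], "turn": [0, 0, 0], "fingers": 1}
    - {"delta_pos": [0, 0, 0.0045], "turn": [0, 0, 0], "fingers": 1}

```text
clock: 3.02
position: [0.5609, 0.1115, 0.1688]
ee_rot: [0.166, 0.986, 0.001, 0.001]
ft_force: [-8.0, 0.9, 20.3]
grip_width: 0.003
grasp_force: 10.1
```

At 20 N the cap has bottomed out. Lift, then go above the paddle.

>>> move_arm:
  plan:
    - {"delta_pos": [0, 0, -0.03], "turn": [0, 0, 0], "fingers": 1}
    - {"delta_pos": [0, 0, -0.045], "turn": [0, 0, 0], "fingers": 1}
    - {"delta_pos": [0, 0, -0.045], "turn": [0, 0, 0], "fingers": 1}
    - {"delta_pos": [0.0435, -0.159, -0.045], "turn": [0, 0, 0], "fingers": 1}
    - {"delta_pos": [0.0435, -0.159, -0.045], "turn": [0, 0, 0], "fingers": 1}
    - {"delta_pos": [0.0435, -0.159, -0.045], "turn": [0, 0, 0], "fingers": 1}
    - {"delta_pos": [0.0435, -0.159, -0.02], "turn": [0, 0, 0], "fingers": 1}
    - {"delta_pos": [0.0435, -0.159, -0.01], "turn": [0, 0, 0], "fingers": 1}
    - {"delta_pos": [0.0435, -0.159, -0.01], "turn": [0, 0, 0], "fingers": 1}

```text
clock: 4.15
position: [0.467, -0.0247, 0.1758]
ee_rot: [0.165, 0.986, -0.001, -0.001]
ft_force: [0.4, 0.1, -0.2]
grip_width: 0.003
grasp_force: 0.0
```

```bash
python3 - <<'E'
from h import *
o=get_obs(); print(o["position"],o["ft_force"])
c=camera("scene")
P=cloud(c); m=np.zeros((420,560),bool); m[192:218,232:264]=1; m&=(P[...,2]>.15); print("cap",m.sum(),P[m].max(0))
cv2.imwrite("pics/pad.png",cv2.resize(c["color"][130:290,210:390,::-1],(630,560),interpolation=cv2.INTER_CUBIC))
E
```

```text
[ 0.46695622 -0.02473314  0.1757861 ] [ 0.35261218  0.133437   -0.17755619]
cap 138 [0.57067999 0.56096027 0.57533744]
```

View pics/pad.png

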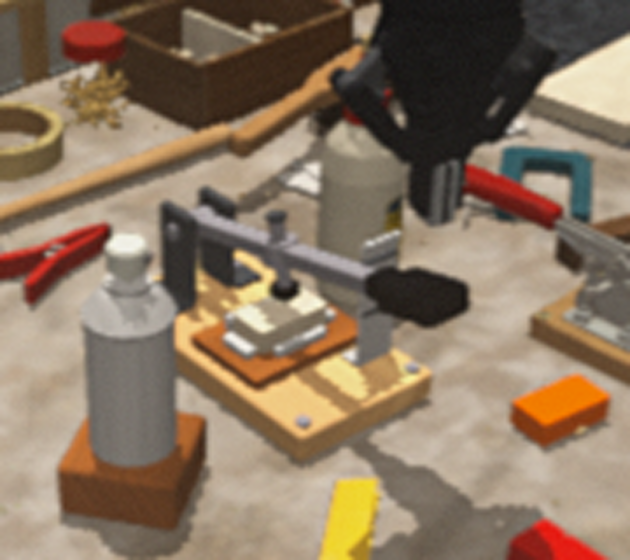

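The cap is back up at (128,250), the bottle is standing, and the fingers are over the paddle at (430,290). Press down gently to level.

>>> move_arm:
  plan:
    - {"delta_pos": [0, 0, 0.02], "turn": [0, 0, 0], "fingers": 1}
    - {"delta_pos": [0, 0, 0.035], "turn": [0, 0, 0], "fingers": 1}
    - {"delta_pos": [0, 0, 0.042], "turn": [0, 0, 0], "fingers": 1}
    - {"delta_pos": [0, 0, 0.048], "turn": [0, 0, 0], "fingers": 1}
    - {"delta_pos": [0, 0, 0.054], "turn": [0, 0, 0], "fingers": 1}
    - {"delta_pos": [0, 0, 0.06], "turn": [0, 0, 0], "fingers": 1}
    - {"delta_pos": [0, 0, 0.066], "turn": [0, 0, 0], "fingers": 1}
    - {"delta_pos": [0, 0, 0.072], "turn": [0, 0, 0], "fingers": 1}
    - {"delta_pos": [0, 0, 0.077], "turn": [0, 0, 0], "fingers": 1}
    - {"delta_pos": [0, 0, 0.08], "turn": [0, 0, 0], "fingers": 1}
    - {"delta_pos": [0, 0, 0.083], "turn": [0, 0, 0], "fingers": 1}
    - {"delta_pos": [0, 0, 0.083], "turn": [0, 0, 0], "fingers": 1}

```text
clock: 5.7
position: [0.4663, -0.0249, 0.0937]
ee_rot: [0.166, 0.986, 0.0, -0.001]
ft_force: [-10.2, 0.8, 13.3]
grip_width: -0.001
grasp_force: 6.4
```

```bash
python3 - <<'E'
from h import *
o=get_obs(); print(o["position"],o["ft_force"])
c=camera("scene")
cv2.imwrite("pics/lev.png",cv2.resize(c["color"][170:270,240:370,::-1],(780,600),interpolation=cv2.INTER_CUBIC))
E
```

```text
[ 0.46626042 -0.02491542  0.09366679] [-10.18781118   0.84319061  13.29933438]
```

View pics/lev.png

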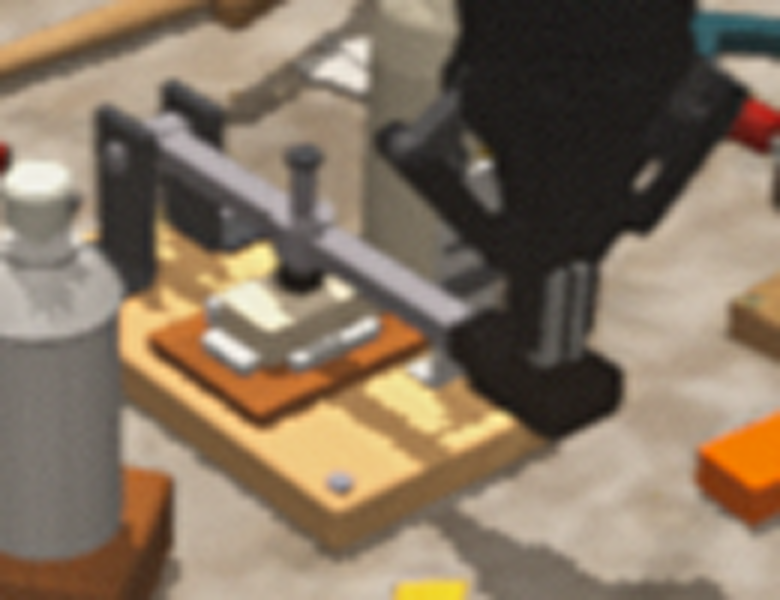

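The lever is level with the foot on the block at (300,280), and the push is 13 N, as expected. Hold for 4.5 s.

>>> move_arm:
  plan:
    - {"delta_pos": [0, 0, 0], "turn": [0, 0, 0], "fingers": 1}
    - {"delta_pos": [0, 0, 0], "turn": [0, 0, 0], "fingers": 1}
    - {"delta_pos": [0, 0, 0], "turn": [0, 0, 0], "fingers": 1}
    - {"delta_pos": [0, 0, 0], "turn": [0, 0, 0], "fingers": 1}
    - {"delta_pos": [0, 0, 0], "turn": [0, 0, 0], "fingers": 1}
    - {"delta_pos": [0, 0, 0], "turn": [0, 0, 0], "fingers": 1}
    - {"delta_pos": [0, 0, 0], "turn": [0, 0, 0], "fingers": 1}
    - {"delta_pos": [0, 0, 0], "turn": [0, 0, 0], "fingers": 1}
    - {"delta_pos": [0, 0, 0], "turn": [0, 0, 0], "fingers": 1}
    - {"delta_pos": [0, 0, 0], "turn": [0, 0, 0], "fingers": 1}
    - {"delta_pos": [0, 0, 0], "turn": [0, 0, 0], "fingers": 1}
    - {"delta_pos": [0, 0, 0], "turn": [0, 0, 0], "fingers": 1}

```text
clock: 7.25
position: [0.4663, -0.0249, 0.0938]
ee_rot: [0.166, 0.986, 0.0, -0.001]
ft_force: [-9.4, 1.1, 13.7]
grip_width: 0.003
grasp_force: 6.4
```

>>> move_arm:
  plan:
    - {"delta_pos": [0, 0, 0], "turn": [0, 0, 0], "fingers": 1}
    - {"delta_pos": [0, 0, 0], "turn": [0, 0, 0], "fingers": 1}
    - {"delta_pos": [0, 0, 0], "turn": [0, 0, 0], "fingers": 1}
    - {"delta_pos": [0, 0, 0], "turn": [0, 0, 0], "fingers": 1}
    - {"delta_pos": [0, 0, 0], "turn": [0, 0, 0], "fingers": 1}
    - {"delta_pos": [0, 0, 0], "turn": [0, 0, 0], "fingers": 1}
    - {"delta_pos": [0, 0, 0], "turn": [0, 0, 0], "fingers": 1}
    - {"delta_pos": [0, 0, 0], "turn": [0, 0, 0], "fingers": 1}
    - {"delta_pos": [0, 0, 0], "turn": [0, 0, 0], "fingers": 1}
    - {"delta_pos": [0, 0, 0], "turn": [0, 0, 0], "fingers": 1}
    - {"delta_pos": [0, 0, 0], "turn": [0, 0, 0], "fingers": 1}
    - {"delta_pos": [0, 0, 0], "turn": [0, 0, 0], "fingers": 1}

```text
clock: 8.75
position: [0.4663, -0.0249, 0.0938]
ee_rot: [0.166, 0.986, 0.0, -0.001]
ft_force: [-10.0, 0.5, 13.4]
grip_width: -0.001
grasp_force: 6.4
```

>>> move_arm:
  plan:
    - {"delta_pos": [0, 0, 0], "turn": [0, 0, 0], "fingers": 1}
    - {"delta_pos": [0, 0, 0], "turn": [0, 0, 0], "fingers": 1}
    - {"delta_pos": [0, 0, 0], "turn": [0, 0, 0], "fingers": 1}
    - {"delta_pos": [0, 0, 0], "turn": [0, 0, 0], "fingers": 1}
    - {"delta_pos": [0, 0, 0], "turn": [0, 0, 0], "fingers": 1}
    - {"delta_pos": [0, 0, 0], "turn": [0, 0, 0], "fingers": 1}
    - {"delta_pos": [0, 0, 0], "turn": [0, 0, 0], "fingers": 1}
    - {"delta_pos": [0, 0, 0], "turn": [0, 0, 0], "fingers": 1}
    - {"delta_pos": [0, 0, 0], "turn": [0, 0, 0], "fingers": 1}
    - {"delta_pos": [0, 0, 0], "turn": [0, 0, 0], "fingers": 1}
    - {"delta_pos": [0, 0, 0], "turn": [0, 0, 0], "fingers": 1}
    - {"delta_pos": [0, 0, 0], "turn": [0, 0, 0], "fingers": 1}

```text
clock: 10.25
position: [0.4663, -0.0249, 0.0938]
ee_rot: [0.166, 0.986, 0.0, -0.001]
ft_force: [-10.3, 0.4, 12.9]
grip_width: 0.004
grasp_force: 6.4
```

```bash
python3 -c "
from workcell import hand_in; print(hand_in())"
```

```text
the job is handed in; nothing more can be done
None
```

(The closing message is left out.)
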